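# Present the turning tool for an insert change

### The arm

A 6-joint arm with a two-finger parallel gripper is mounted at the origin on a cart in front of the work surface, level with it; the furniture and walls round the work are solid. World frame = base frame: x ahead of the robot, y to its left, z up, the work surface at z = 0. Lengths are in mm, angles in degrees, forces in N, time in s.
With the tool pointing down it reaches from about 300 to 850 mm from the base axis. Payload 4.2 kg.
Tool frame: the origin (TCP) lies at the very end of the fingers, on their centre line; the grasp point (between the pads) lies 19 mm behind it (env.tcp_to_grasp is the distance from the TCP to the grasp point, in mm); z points along the fingers, y is the line along which they close (so a half turn about z gives the same grasp; the last joint's range is limited). The gripper opens to 91 mm and grips with 3 to 60 N. Pads are 32 mm wide; open, the fingers measure 118 mm over their backs; the gripper's body (76 mm by 178 mm) begins 60 mm behind the grasp point.
Start: joints at [-66.463, 18.312, 89.639, -0, 72.044, -1.146], TCP at [240.124, -522.478, 213.976] pointing down, gripper open.
Joint ranges: [-177.97, 177.97], [-48.28, 115.42], [12.27, 149.76], [-77.06, 257.06], [2.81, 150.46], [-146.56, 146.56]. Speed limits (degrees/s): [147.25, 147.25, 180, 180, 180, 180].

### API

Orientations are given as [roll, pitch, yaw] about the fixed x, y, z axes, in that order (R = Rz(yaw) Ry(pitch) Rx(roll)).
In Python, from workcell import env gives the robot as it stands.
- The arm moves only by the tool move_arm, never from a script. Its argument "plan" is a list of rows, each a list of 3 entries, a list of its own where there are three numbers: the shift along the world's x, y, z in cm, then the turn about the world's z in degrees, then the closure, from 0 (fully open) to 1 (shut). In form: [[[x, y, z], turn, claw], ...]. A call has 1 to 5 rows; each row shifts and turns the commanded pose from where the row before left it; what a row does not reach is not made up. A row lasts 1/10 s, in which the tool goes at most 50 mm and 8.59 degrees, less where a joint would pass 70% of its speed; a pose out of reach is approached as far as the arm can. A call is refused whole if a number of a shift passes 5 or a number of a turn 8.59, either way. A call with a gripper value outside its range is refused whole. The fingers move at their own pace and stop on an object; "squeeze" is the grip in N (left out, the last holds). Time passes only in rows, so rows that do not move let the fingers close. It gives the time, the measured TCP pose, the force, the opening and the grip force at its end, in the units of the state.
- env.state(): the state, without advancing time (a new reading comes with each control period).
- env.grab_frame(name): name is "scene" or "top" or "wrist"; returns a dict with "frame" (400x640x3 uint8, red, green, blue), "z_map" (400x640 float32, mm along the optical axis (not along the pixel's ray), 0 where there is no reading), "fovy" (degrees; the focal length in pixels is half the picture's height over the tangent of half this angle, whatever the lens; pixels are square), "cx", "cy" (the principal point, pixels), "D" ([k1, k2, p1, p2, k3] as OpenCV has them; the pictures are not rectified), "position" and "orientation" of the camera in the world. Camera axes: x right, y down, z forward; pixel columns grow to the right and rows downward; lengths in mm; the calibration is good to about 2 mm. A picture is of the moment at which its call begins.
- env.job_done(): hands the job in; it is judged then, once.
Trained networks look in a picture, given as the dict that the camera call returned (one of the last four; its "shot" number tells which), for a name from the list of things; names that differ only in an ending like _2 or _b are one class to them, and where a whole thing is asked for, a point or a joint stands for the part that bears it (a point fixed in the world has none). Each returns a list of dicts, best first, with "score" (0 to 1); they miss things now and then, are a little off and sometimes report something else, mostly with a low value. They report only what shows in the picture. A call takes as long as a camera call.
- env.search_frame(picture, label): "point" ([column, row] in pixels, amid what is visible of it).
- env.landmark_of(picture, label): "point" ([column, row] in pixels: a listed point, or the origin of a listed thing).
The state is a dict: "time_s": time; "qpos": joint angles; "qvel": joint speeds; "effort": joint torques, N m; "ee_pos": TCP position; "ee_rot": TCP orientation; "force": force on the tool from outside, world axes, zero at the start; "torque": the same for the moment, N m; "gripper_width": finger opening in mm; "gripper_force": force on a finger pad.
Only numpy, scipy, OpenCV 4.12 (cv2) and the standard library are available. Lean on these libraries where they do the work, as an engineer would, in place of code of your own. Each camera call takes 0.05 s, during which the arm holds its last target. There are 200 camera calls.

### The job

One of the two slanting pockets of the small bench rack holds a turning tool with a cutting insert, the other a plain square bar that stays where it is. Draw the turning tool out, turn it level and parallel to the rack's long side, with its insert end towards the side of the rack (left or right) on which the small flat insert box lies, and finish holding it in the gripper directly over the rack, at least 20 cm above the worktop and still, so that the fitter can change the insert. Leave everything else where it is.

Things in the scene. Friction and masses are not known exactly. Their poses are not given: they have to be found in the camera images.
- rack: bolted rack, plate 100 x 200 x 6 mm, two pockets leaning 50 deg from vertical to its -x (robot) side. Origin: plate's underside; y along the long side, z up. Pocket floors at (35, +45 or -45, 22) mm, axis (-0.766, 0, 0.643); 20 mm square inside, 26 outside, 50 deep; a lip 12 mm wide goes on 31 mm under the shank
- turning_tool: turning tool 133 mm long, 0.16-0.32 kg; dark square shank, wider head with insert. y axis runs from insert to foot: shank x -5 to 11, y -39 to 66, z 0 to 16 mm, head x -9 to 11, y -64 to -36, z 2 to 14. Starts foot down, 50 mm deep in a pocket, insert up and towards the robot, z up and away from the robot. Centre of mass near y 0
- tool_foot (a point): centre of the foot of the turning tool's shank, at (3, 66, 8) mm in its frame
- tool_tip (a point): insert end of the turning tool, at (1, -64, 8) mm in its frame
- tool_blank: plain dark square bar 16 x 16 x 104 mm without head, in the other pocket; spans x -5 to 11, y -38 to 66, z 0 to 16 mm of its frame, which lies as the turning tool's does. Stays there.
- insert_box: small flat closed box of inserts, yellow, 50 x 38 x 12 mm, lying on the worktop 16 to 34 cm to the left (+y) or right (-y) of the rack; origin at the centre of its underside
- vee_block: ground V-block 45 x 40 x 30 mm, on the other side of the rack from the insert box; origin at the centre of its underside
- flanged_sleeve: flanged steel sleeve 32 x 32 x 24 mm, bystander standing on the worktop near the rack; origin at the centre of its underside
- flanged_sleeve_b: another such sleeve, bystander
- low_ring: low steel sleeve 41 x 41 x 16 mm, bystander
- loose_collet: spring collet 29 x 29 x 31 mm, bystander

How it is judged:
By the outcome, as a careful person would: the job done as asked, in the order asked, and still so for the second after the job is handed in, while the arm keeps its last pose, push and grip.
It also fails if it takes over 34 s, if anything falls off the work surface, if the arm or the gripper's body presses on something with over 40 N, if the wrist force passes 120 N, or if a joint passes its speed limit or range.

## Working session

There is one attempt and no reset: what is moved stays moved. The work goes in short steps, Python scripts to look and compute and a tool call to move; the robot and the scene stay as the last step left them, time stands still between calls to the robot, and variables do not carry over. Pictures are saved under pics/ and viewed, at most 10 in all, crops included, and the job is handed in when it is done.

Besides the shell and the picture viewer there is one more tool, called as a command line: name --argument value ..., lists and objects as JSON in quotes. move_arm: Moves the arm, as the interface text tells. Its arguments: {"type":"object","properties":{"plan":{"type":"array","items":{"type":"array"}},"squeeze":{"type":"number"}},"required":["plan"]}

```bash
mkdir -p pics; cat > h.py <<'E'
import numpy as np, cv2
from scipy.spatial.transform import Rotation as Ro
from workcell import env
def cam(p):
    h,w=p["frame"].shape[:2]; f=h/2/np.tan(np.radians(p["fovy"])/2)
    K=np.array([[f,0,p["cx"]],[0,f,p["cy"]],[0,0,1.]])
    o=np.array(p["orientation"],float)
    R=o if o.shape==(3,3) else Ro.from_euler("xyz",o,degrees=True).as_matrix()
    return K,np.array(p["D"],float),R,np.array(p["position"],float)
def ray(p,uv):
    K,D,R,t=cam(p); q=cv2.undistortPoints(np.array([[uv]],float),K,D)[0,0]
    return t,R@np.array([q[0],q[1],1])
def at_depth(p,uv):
    z=p["z_map"]; u,v=int(round(uv[0])),int(round(uv[1])); w=z[max(v-1,0):v+2,max(u-1,0):u+2]; w=w[w>0]
    if not len(w): return None
    t,d=ray(p,uv); return t+d*np.median(w)
def at_z(p,uv,z):
    t,d=ray(p,uv); return t+d*(z-t[2])/d[2]
def proj(p,X):
    K,D,R,t=cam(p); return cv2.projectPoints((np.atleast_2d(X)-t)@R,np.zeros(3),np.zeros(3),K,D)[0][:,0]
def tri(obs):
    A=np.zeros((3,3));b=np.zeros(3)
    for p,uv in obs:
        t,d=ray(p,uv); d=d/np.linalg.norm(d); M=np.eye(3)-np.outer(d,d); A+=M;b+=M@t
    X=np.linalg.solve(A,b); return X,[np.round(proj(p,X)[0]-uv,1) for p,uv in obs]
def save(p,n,crop=None,s=1):
    im=p["frame"][:,:,::-1]
    if crop: x0,y0,x1,y1=crop; im=im[y0:y1,x0:x1]
    cv2.imwrite("pics/"+n,cv2.resize(im,None,fx=s,fy=s,interpolation=cv2.INTER_CUBIC))
E
python3 - <<'E'
from h import *
np.set_printoptions(precision=1,suppress=True)
P={n:env.grab_frame(n) for n in("scene","top")}
for n,p in P.items():
    save(p,n+"0.png"); print(n,p["position"],p["orientation"],p["fovy"])
    for l in ["rack","turning_tool","tool_foot","tool_tip","tool_blank","insert_box","vee_block","flanged_sleeve","low_ring","loose_collet"]:
        for r in env.landmark_of(p,l)[:2]:
            print(n,l,round(r["score"],2),np.array(r["point"]),at_depth(p,r["point"]))
E
```

```text
scene [188.6 773.2 599.1] [-125.     0.1 -150.7] 48.136354408339955
scene rack 0.63 [301.4 234.1] [598.8 164.8   3. ]
scene rack 0.21 [332.7 169.7] [667.  -94.4   4.8]
scene turning_tool 0.84 [323.5 203.9] [565.7 127.9  69.5]
scene tool_foot 0.68 [298.  215.2] [626.5 133.1  21.9]
scene tool_tip 0.73 [337.2 191.2] [535.7 125.1 108.8]
scene tool_blank 0.54 [300.6 234.1] [600.2 165.6   3. ]
scene insert_box 0.21 [299.7 212.2] [622.3 132.3  30.9]
scene vee_block 0.75 [391.7 180.9] [ 511.5 -113.4    8.2]
scene flanged_sleeve 0.75 [373.8 255.2] [435.2 158.4  10.4]
scene flanged_sleeve 0.75 [364.2 275.7] [427.6 217.2   8.8]
scene low_ring 0.46 [302.8 234.6] [594.6 165.8   4.1]
scene loose_collet 0.48 [333.6 167.4] [664.2 -94.2  12.6]
top [ 415.2  129.5 1021.9] [-170.8    0.   -91.3] 56.97585500741389
top rack 0.56 [306.3 189.9] [590.9 161.    5.9]
top turning_tool 0.5 [324.3 194.7] [564.6 112.3  78.8]
top turning_tool 0.3 [399.8 159.2] [ 673.6 -105.8    4.1]
top tool_tip 0.51 [324.3 209.6] [535.  111.9  -0.1]
top tool_blank 0.64 [287.  194.3] [567.7 208.9  79.7]
top tool_blank 0.2 [303.6 187. ] [599.2 168.4   6.1]
top insert_box 0.64 [238.1 197.4] [573.1 350.2  11.2]
top vee_block 0.51 [413.6 215.8] [ 510.4 -130.9   18.9]
top flanged_sleeve 0.56 [309.8 248.3] [428.9 153.8  21.2]
top flanged_sleeve 0.5 [291.9 252.1] [420.  203.3   3. ]
top low_ring 0.64 [389.4 235.8] [458.5 -65.9  -1.4]
top loose_collet 0.45 [399.4 157.8] [672.  -99.8  26.5]
top loose_collet 0.25 [313.3 247.9] [430.1 144.7  -0.1]
```

```bash
python3 - <<'E'
from h import *
p=env.grab_frame("top"); save(p,"t1.png",(180,130,440,290),3)
p=env.grab_frame("scene"); save(p,"s1.png",(230,140,430,300),4)
E
```

```text
(no output)
```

View pics/t1.png

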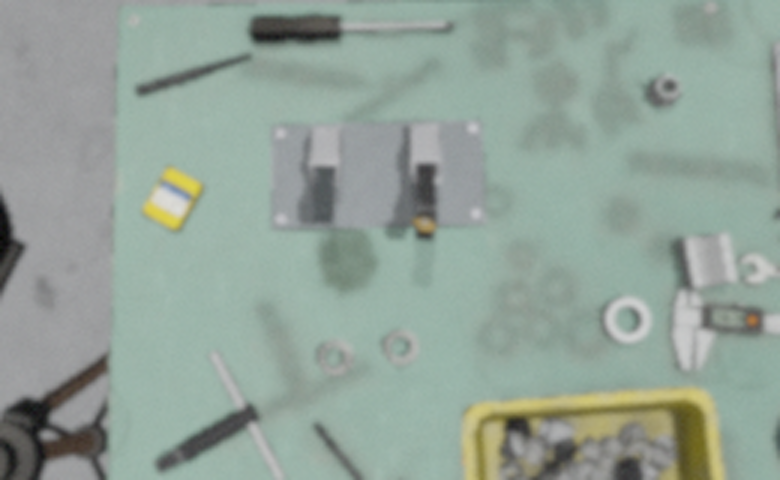

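View pics/s1.png

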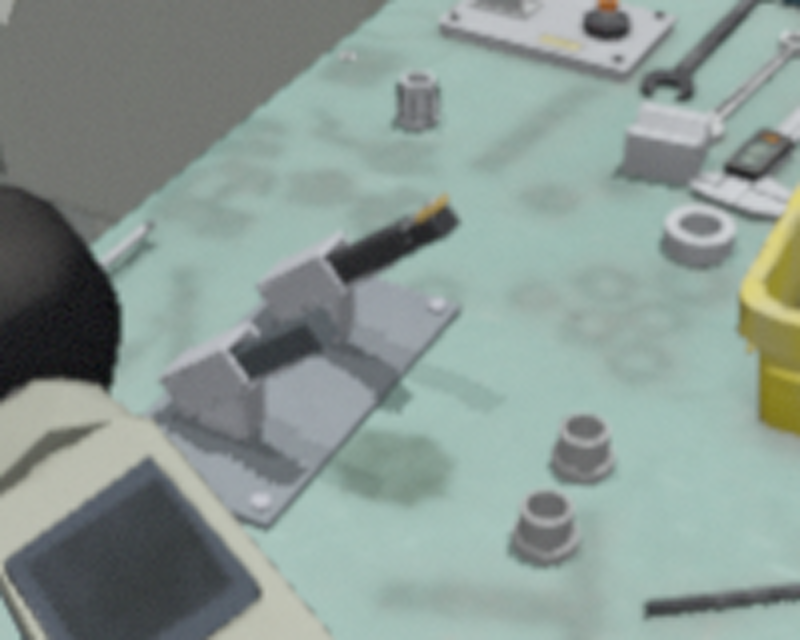

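View pics/top0.png

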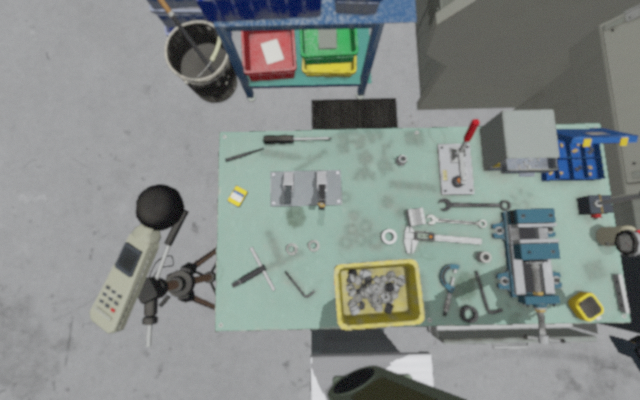

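```bash
python3 - <<'E'
from h import *
np.set_printoptions(precision=1,suppress=True)
p=env.grab_frame("top")
for c in [(281,133),(474,128),(476,213),(281,219)]:
    print(at_z(p,(180+c[0]/3,130+c[1]/3),6))
X=[]
for v in range(60,400,4):
    for u in range(150,640,4):
        a=at_depth(p,(u,v))
        if a is not None and a[2]>50: X.append([u,v,*a])
X=np.array(X)
# coarse tall map
import collections
g=collections.defaultdict(float)
for u,v,x,y,z in X: k=(int(x//60*60),int(y//60*60)); g[k]=max(g[k],z)
print({k:int(v) for k,v in sorted(g.items()) if k[0]>=120})
s=env.state(); print(s["ee_pos"],s["ee_rot"],s["time_s"],s["force"])
E
```

```text
[637.4 252.1   6. ]
[638.1  70.9   6. ]
[557.5  71.5   6. ]
[555.9 252.3   6. ]
{(120, -60): 366, (120, 0): 308, (120, 60): 229, (180, -480): 330, (180, -120): 402, (180, -60): 377, (180, 0): 84, (180, 60): 84, (180, 480): 174, (240, -480): 319, (240, -420): 60, (240, -180): 83, (240, -120): 84, (240, -60): 86, (240, 0): 85, (240, 60): 85, (240, 480): 190, (300, -480): 53, (300, -120): 84, (300, -60): 59, (300, 0): 60, (300, 60): 85, (300, 480): 199, (360, -600): 189, (360, -480): 77, (360, -420): 77, (360, -120): 85, (360, -60): 84, (360, 0): 85, (360, 60): 84, (360, 420): 256, (360, 480): 195, (420, -720): 80, (420, -660): 109, (420, -600): 192, (420, -480): 77, (420, -420): 77, (420, 420): 290, (480, -660): 182, (480, -600): 51, (480, -480): 78, (480, -420): 78, (480, 60): 109, (480, 120): 105, (480, 360): 287, (480, 420): 307, (540, -420): 97, (540, -300): 57, (540, 60): 94, (540, 120): 61, (540, 180): 90, (540, 420): 301, (600, -480): 134, (600, -420): 134, (600, -360): 134, (600, -300): 58, (600, 60): 55, (600, 120): 52, (600, 180): 52, (660, -660): 146, (660, -600): 146, (660, -540): 146, (660, -480): 134, (660, -420): 134, (660, -360): 134, (660, -300): 163, (720, -480): 134, (720, -420): 134, (720, -360): 134, (720, -300): 163}
[ 240.1 -522.5  214. ] [180.    0.   24.7] 1.25 [ 0.4 -0.1  0. ]
```

move_arm --plan '[[[1.0, 3.5, 2], 8.59, 0], [[1.0, 3.5, 2], 8.59, 0], [[1.2, 3.5, 0], 8.59, 0], [[1.4, 3.5, 0], 8.59, 0], [[1.4, 3.5, 0], 8.59, 0]]'

```text
time_s: 1.75
ee_pos: [300.4, -346.1, 254.3]
ee_rot: [179.9, 0.0, 68.0]
force: [0.4, -0.4, -0.8]
gripper_width: 91.6
gripper_force: 0.0
```

move_arm --plan '[[[1.5, 3.5, 0], 8.59, 0], [[1.5, 3.5, 0], 8.59, 0], [[1.5, 3.5, 0], 8.59, 0], [[1.5, 3.5, 0], 8.59, 0], [[1.5, 3.5, 0], 8.59, 0]]'

```text
time_s: 2.25
ee_pos: [375.5, -171.0, 254.3]
ee_rot: [180.0, 0.0, 110.9]
force: [0.1, -0.8, 0.0]
gripper_width: 90.7
gripper_force: 0.0
```

move_arm --plan '[[[1.5, 3.5, 0], 8.59, 0], [[1.5, 3.5, 0], 8.59, 0], [[1.5, 3.5, 0], 8.59, 0], [[1.5, 3.5, 0], 8.59, 0], [[1.5, 3.5, 0], 8.59, 0]]'

```text
time_s: 2.75
ee_pos: [450.5, 4.1, 254.2]
ee_rot: [180.0, 0.0, 153.9]
force: [0.5, -0.6, -0.0]
gripper_width: 91.1
gripper_force: 0.0
```

move_arm --plan '[[[1.5, 3.5, 0], 8.59, 0], [[1.5, 3.5, 0], 8.59, 0], [[1.5, 3.5, 0], 8.59, 0], [[0, 0, 0], 0, 0], [[0, 0, 0], 0, 0]]'

```text
time_s: 3.25
ee_pos: [495.0, 107.9, 253.7]
ee_rot: [-180.0, -0.0, 179.3]
force: [-0.6, 0.2, 0.1]
gripper_width: 91.2
gripper_force: 0.0
```

```bash
python3 - <<'E'
from h import *
np.set_printoptions(precision=1,suppress=True)
p=env.grab_frame("wrist"); save(p,"w1.png"); print(p["position"],p["orientation"])
for l in ["rack","turning_tool","tool_foot","tool_tip","tool_blank"]:
    for r in env.landmark_of(p,l)[:2]: print(l,round(r["score"],2),np.array(r["point"]),at_depth(p,r["point"]))
cx,cy=597.2,161.7
for d in (-45,45):
    print(proj(p,[[cx+35-.766*s,cy+d,22+.643*s] for s in (50,76,130)]))
E
```

```text
[422.4 108.3 424.1] [165.    0.   89.4]
rack 0.85 [352.1 237. ] [590.1 157.9   6. ]
rack 0.18 [345.4 131. ] [437.8 146.4  -0.1]
turning_tool 0.71 [326.8 241.5] [564.5 118.3  83.6]
tool_tip 0.77 [326.1 217.3] [527.8 117.  101.9]
tool_tip 0.18 [483.9 228.1] [576.1 347.5  11.9]
tool_blank 0.63 [397.2 237.1] [488.4 153.8 260.3]
[[325.  253.5]
 [325.3 244.6]
 [325.9 222.5]]
[[392.9 252.9]
 [397.  243.9]
 [407.1 221.7]]
```

View pics/w1.png

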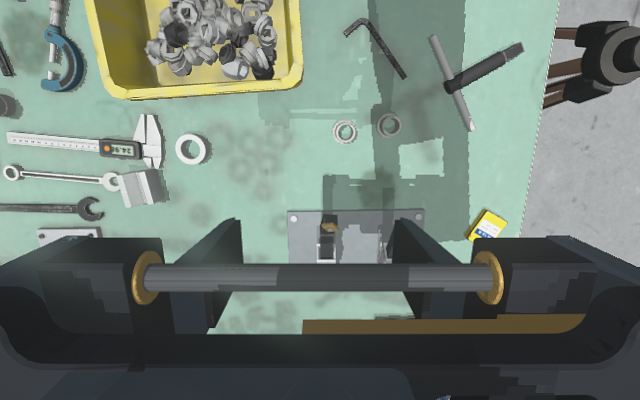

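move_arm --plan '[[[4, 0.5, 0], 0.7, 0], [[4, 0.5, 0], 0, 0], [[2, 0, 0], 0, 0], [[0, 0, 0], 0, 0]]'

```text
time_s: 3.95
ee_pos: [597.2, 116.8, 253.1]
ee_rot: [-180.0, 0.0, 179.9]
force: [-0.2, -0.0, -0.1]
gripper_width: 91.1
gripper_force: 0.0
```

```bash
python3 - <<'E'
from h import *
np.set_printoptions(precision=1,suppress=True)
p=env.grab_frame("wrist"); save(p,"w2.png",(220,60,470,240),3); print(p["position"],p["orientation"],env.state()["ee_pos"])
for l in ["rack","turning_tool","tool_foot","tool_tip","tool_blank"]:
    for r in env.landmark_of(p,l)[:2]: print(l,round(r["score"],2),np.array(r["point"]),at_depth(p,r["point"]))
cx,cy=597.2,161.7
for d in (-45,45):
    print(proj(p,[[cx+35-.766*s,cy+d,22+.643*s] for s in (50,76,130)]))
# points cloud of tool above lip
P=[]
for v in range(60,240):
    for u in range(220,470):
        a=at_depth(p,(u,v))
        if a is not None and 62<a[2]<125: P.append([*a,*p["frame"][v,u]])
P=np.array(P); np.save("cl.npy",P)
m=(abs(P[:,1]-117)<25)
Q=P[m]
for x in range(520,640,8):
    q=Q[(Q[:,0]>=x)&(Q[:,0]<x+8)]
    if len(q): print(x,len(q),np.percentile(q[:,1],[2,50,98]),np.median(q[:,2]),q[:,3:].mean(0))
E
```

```text
[524.4 116.4 423.4] [164.9   0.   90. ] [595.4 116.8 253.3]
rack 0.77 [347.4 169.4] [591.6 158.3   5.9]
turning_tool 0.88 [322.1 158.3] [566.6 121.9  82.9]
tool_foot 0.27 [320.6 121.8] [526.9 119.9 100.4]
tool_tip 0.81 [319.4 121.9] [527.  118.7 100.6]
tool_blank 0.67 [394.  160.9] [570.1 203.7  78.8]
[[317.4 177.5]
 [317.5 163.3]
 [317.5 127.6]]
[[390.3 177.5]
 [394.7 163.3]
 [405.7 127.7]]
520 30 [114.2 119.3 127. ] 99.66623003508863 [67.  69.7 69.1]
528 154 [113.1 121.2 129.5] 106.26437481330214 [127.3 118.1  89.2]
536 129 [110.8 120.3 129.6] 108.07654737267563 [136.6 127.9 102.6]
544 108 [110.8 118.3 126.6] 95.93869923555877 [79.1 82.3 81.3]
552 102 [110.7 118.4 125.9] 91.68592544183403 [90.5 93.4 92.6]
560 98 [110.6 117.9 125.2] 84.4630592511682 [80.7 83.7 83.1]
568 84 [110.4 117.9 125.4] 77.8511700422003 [80.3 83.3 83.1]
576 84 [110.3 117.9 125.6] 71.58129183386876 [82.5 85.4 85. ]
584 60 [111.3 118.6 125.7] 65.25341962938072 [80.9 83.7 83.5]
592 20 [105.7 118.  129. ] 62.51943092360736 [158.6 161.5 162.7]
600 43 [106.2 118.6 129.7] 62.776325349134254 [152.3 155.  156.3]
```

View pics/w2.png

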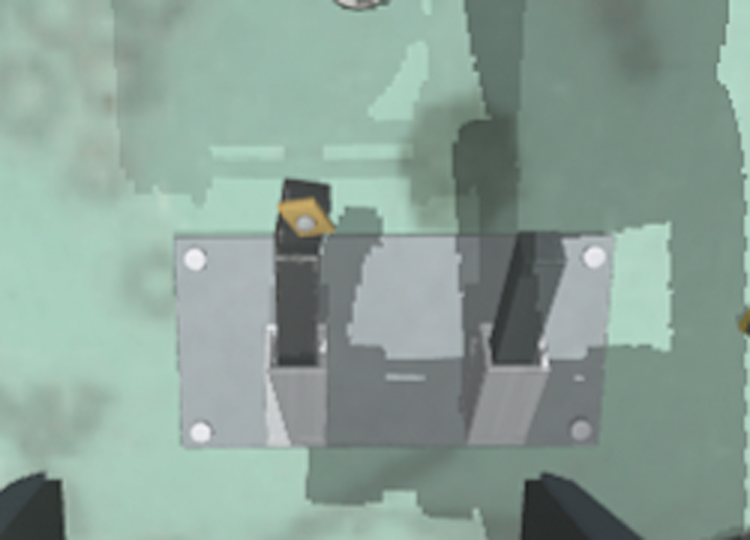

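move_arm --plan '[[[-2.2, 0.05, -2], 0, 0], [[0, 0, -5], 0, 0], [[0, 0, -5], 0, 0], [[0, 0, -4], 0, 0], [[0, 0, -2], 0, 0]]'

```text
time_s: 4.75
ee_pos: [570.1, 117.6, 70.9]
ee_rot: [-179.9, -0.3, -180.0]
force: [-0.1, 0.6, -0.6]
gripper_width: 91.0
gripper_force: 0.0
```

move_arm --plan '[[[0, 0, -1.75], 0, 0], [[0, 0, 0], 0, 0.5], [[0, 0, 0], 0, 0.7], [[0, 0, 0], 0, 0.8], [[0, 0, 0], 0, 1]]' --squeeze 30

```text
time_s: 5.25
ee_pos: [573.9, 118.2, 57.9]
ee_rot: [180.0, 0.2, -180.0]
force: [-0.1, 0.1, 0.0]
gripper_width: 62.2
gripper_force: 0.0
```

move_arm --plan '[[[0, 0, 0], 0, 1], [[0, 0, 0], 0, 1], [[0, 0, 0], 0, 1], [[0, 0, 0], 0, 1]]'

```text
time_s: 5.65
ee_pos: [573.1, 118.0, 56.5]
ee_rot: [180.0, 0.0, 180.0]
force: [-0.9, -0.2, 0.1]
gripper_width: 30.1
gripper_force: 0.0
```

move_arm --plan '[[[0, 0, 0], 0, 1], [[0, 0, 0], 0, 1], [[0, 0, 0], 0, 1], [[0, 0, 0], 0, 1]]'

```text
time_s: 6.05
ee_pos: [573.1, 118.1, 56.4]
ee_rot: [180.0, -0.0, -180.0]
force: [0.8, -0.3, -0.3]
gripper_width: 15.6
gripper_force: 30.0
```

move_arm --plan '[[[-0.77, 0, 0.64], 0, 1], [[-1.15, 0, 0.97], 0, 1], [[-1.15, 0, 0.97], 0, 1], [[-1.15, 0, 0.97], 0, 1]]'

```text
time_s: 6.45
ee_pos: [529.3, 117.9, 92.9]
ee_rot: [180.0, -0.0, -180.0]
force: [0.6, 0.4, -2.9]
gripper_width: 15.5
gripper_force: 30.0
```

```bash
python3 - <<'E'
from h import *
p=env.grab_frame("scene"); save(p,"s2.png",(230,120,430,270),4)
E
```

```text
(no output)
```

View pics/s2.png

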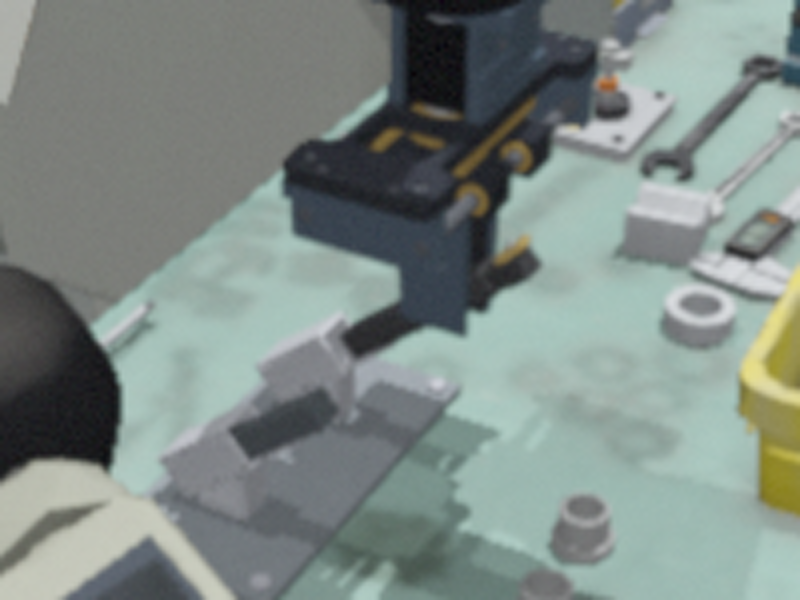

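move_arm --plan '[[[-1.15, 0, 0.97], 0, 1], [[-1.15, 0, 0.97], 0, 1], [[-1.15, 0, 0.97], 0, 1], [[0.5, -3, 0], 0, 1], [[0.8, -4, 0], 0, 1]]'

```text
time_s: 7.0
ee_pos: [508.4, 48.7, 122.1]
ee_rot: [180.0, 0.0, -179.8]
force: [1.7, 0.2, -2.6]
gripper_width: 15.9
gripper_force: 30.0
```

move_arm --plan '[[[0.5, -2.8, 0], 0, 1], [[0, 0, -3], 0, 1], [[0, 0, -3], 0, 1], [[0, 0, -1.5], 0, 1], [[0, 0, 0], 0, 1]]'

```text
time_s: 7.5
ee_pos: [511.8, 20.0, 44.4]
ee_rot: [180.0, -0.3, 180.0]
force: [-1.2, -0.3, -4.4]
gripper_width: 16.0
gripper_force: 30.0
```

```bash
python3 - <<'E'
from h import *
np.set_printoptions(precision=1,suppress=True)
s=env.state(); print(s["ee_pos"],s["force"],s["gripper_width"])
for n in("scene","wrist","top"):
  p=env.grab_frame(n)
  for l in("tool_foot","tool_tip"):
    for r in env.landmark_of(p,l)[:1]: print(n,l,r["score"],r["point"],at_depth(p,r["point"]))
E
```

```text
[511.8  20.   44.4] [-1.2 -0.3 -4.4] 15.997516220048233
scene tool_foot 0.51 [342.9, 203.5] [577.   19.3  -0.6]
scene tool_tip 0.71 [390.1, 182.0] [467.   17.9  92. ]
wrist tool_foot 0.77 [318.4, 292.1] [556.6  20.7  33.5]
wrist tool_tip 0.9 [320.9, 185.3] [469.2  21.3  92.1]
```

move_arm --plan '[[[0, 0, -0.35], 0, 1], [[-0.45, 0, -0.5], 0, 1], [[-0.4, 0, -0.5], 0, 1], [[-0.35, 0, -0.5], 0, 1]]' --squeeze 10

```text
time_s: 8.35
ee_pos: [502.3, 20.1, 27.3]
ee_rot: [180.0, 0.0, 180.0]
force: [0.4, -0.0, -1.2]
gripper_width: 16.1
gripper_force: 10.0
```

move_arm --plan '[[[-0.3, 0, -0.5], 0, 1], [[-0.2, 0, -0.5], 0, 1], [[-0.2, 0, -0.5], 0, 1]]'

```text
time_s: 8.65
ee_pos: [494.8, 20.0, 12.0]
ee_rot: [180.0, -0.1, -180.0]
force: [-0.9, 1.1, -0.4]
gripper_width: 15.6
gripper_force: 10.0
```

move_arm --plan '[[[-0.15, 0, -0.5], 0, 1], [[-0.05, 0, -0.3], 0, 1], [[0, 0, 0], 0, 1]]'

```text
time_s: 8.95
ee_pos: [492.7, 20.0, 3.9]
ee_rot: [-180.0, -0.1, -180.0]
force: [-0.3, 0.1, -3.2]
gripper_width: 15.8
gripper_force: 10.0
```

```bash
python3 - <<'E'
from h import *
np.set_printoptions(precision=1,suppress=True)
s=env.state(); print(s["ee_pos"],s["force"],s["gripper_width"])
for n in("scene","wrist"):
  p=env.grab_frame(n)
  for l in("tool_foot","tool_tip"):
    for r in env.landmark_of(p,l)[:1]: print(n,l,r["score"],r["point"],at_depth(p,r["point"]))
P=[]
for v in range(120,400):
  for u in range(290,350):
    a=at_depth(p,(u,v))
    if a is not None and 4<a[2]<60 and abs(a[1]-20)<8: P.append(a)
P=np.array(P)
for x in range(415,590,10):
  q=P[(P[:,0]>=x)&(P[:,0]<x+10)]
  if len(q)>3: print(x,len(q),np.median(q,0))
save(p,"w3.png")
E
```

```text
[492.7  20.    3.9] [-0.3  0.1 -3.2] 15.843146283031139
scene tool_foot 0.84 [343.9, 203.0] [576.6  15.1  -1.5]
scene tool_tip 0.59 [399.5, 215.1] [435.8  26.2  21.8]
wrist tool_tip 0.77 [319.1, 152.2] [436.   20.4  28.1]
435 563 [439.9  21.3  30.5]
445 529 [450.6  20.4  25.2]
455 578 [460.2  19.9  24.6]
465 540 [470.   19.7  25. ]
475 580 [479.9  21.   24.3]
485 497 [489.8  20.5  23.3]
495 165 [496.5  23.3  22.8]
505 27 [507.8  27.7  45.7]
515 351 [520.3  20.1  20.6]
525 375 [530.   20.1  19.5]
```

View pics/w3.png

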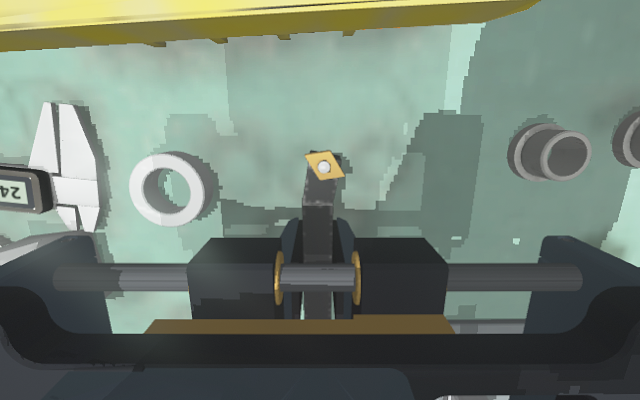

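move_arm --plan '[[[0, 0, 0], 0, 0.75], [[0, 0, 0], 0, 0.75], [[0.3, 0, -0.15], 0, 0.75], [[0.3, 0, 0], 0, 0.75], [[0, 0, 0], 0, 1]]' --squeeze 45

```text
time_s: 9.75
ee_pos: [500.3, 20.0, 3.2]
ee_rot: [180.0, 0.1, -180.0]
force: [-0.8, 0.4, -0.0]
gripper_width: 17.5
gripper_force: 0.0
```

move_arm --plan '[[[0, 0, 0], 0, 1], [[0, 0, 0], 0, 1], [[0, 0, 0], 0, 1]]'

```text
time_s: 10.05
ee_pos: [499.9, 20.0, 3.2]
ee_rot: [180.0, 0.1, -180.0]
force: [0.9, 0.3, -0.5]
gripper_width: 15.8
gripper_force: 45.0
```

```bash
cat > slope.py <<'E'
from h import *
np.set_printoptions(precision=1,suppress=True)
s=env.state(); print(s["ee_pos"],s["ee_rot"],s["force"],s["gripper_width"],s["time_s"])
t=np.array(s["ee_pos"]); p=env.grab_frame("wrist"); a=np.radians(s["ee_rot"][2])
P=[]
for v in range(120,320):
  for u in range(290,350):
    q=at_depth(p,(u,v))
    if q is not None:
      d=q-t; l=[d@[np.cos(a),np.sin(a),0],d@[-np.sin(a),np.cos(a),0],d[2]]
      if -10<l[2]<50 and abs(l[1])<8: P.append(l)
P=np.array(P); q=P[(P[:,0]>-45)&(P[:,0]<46)&(P[:,2]<32)]
for x in range(-50,75,10):
  r=P[(P[:,0]>=x)&(P[:,0]<x+10)]
  if len(r)>3: print(x,len(r),np.median(r,0))
for l in("tool_tip","tool_foot"):
  for r in env.landmark_of(p,l)[:1]: print(l,r["score"],at_depth(p,r["point"]))
E
python3 slope.py
```

```text
[499.9  20.    3.2] [ 180.     0.1 -180. ] [ 0.9  0.3 -0.5] 15.81693693458077 10.05
-50 122 [-41.5   0.2  12.5]
-40 376 [-35.2   0.5  12.4]
-30 207 [-27.2  -0.1  12.6]
-20 25 [-13.4  -7.6  43.5]
-10 325 [-3.4 -0.1 12.5]
0 504 [ 5.2 -0.6 12.5]
10 546 [14.8 -1.1 12.5]
20 512 [25.1 -0.  12.5]
30 551 [35.2  0.  12.4]
40 540 [45.2  0.  11. ]
50 566 [55.2  0.  11.6]
60 602 [65.1 -0.4 14.5]
70 145 [71.3  0.  -3.5]
tool_tip 0.68 [435.2  20.3  18.9]
```

move_arm --plan '[[[0, 0, 1], 0, 1], [[0, 0, 2.5], 0, 1], [[0, 0, 4], 0, 1], [[0, 0, 4], 0, 1], [[0, 0, 4], 0, 1]]'

```text
time_s: 10.7
ee_pos: [497.8, 20.0, 159.5]
ee_rot: [180.0, -0.1, -180.0]
force: [1.4, 0.6, -3.4]
gripper_width: 15.8
gripper_force: 45.0
```

```bash
python3 slope.py
```

```text
[497.8  20.  159.5] [ 180.    -0.1 -180. ] [ 1.4  0.6 -3.4] 15.761176070423682 10.7
-50 130 [-41.6   0.2  12.3]
-40 372 [-34.7   0.5  12.3]
-30 203 [-27.3  -0.1  12.5]
-20 24 [-13.5  -7.6  43.3]
-10 325 [-3.4 -0.1 12.6]
0 508 [ 5.2 -0.6 12.6]
10 550 [14.8 -0.6 12.7]
20 504 [25.  -0.  12.6]
30 551 [35.1  0.  12.6]
40 548 [45.1 -0.5 11.2]
50 480 [55.2 -1.  15. ]
60 322 [63.1 -1.4 15.5]
tool_tip 0.57 [432.1  21.4 174.8]
```

Held level and lifted. Now up, turn −90° and go over the rack.

move_arm --plan '[[[0, 0, 3], -3, 1], [[0, 0, 3], -6, 1], [[0, 0, 3], -8, 1], [[1, 1.5, 3], -8, 1], [[1.5, 2, 0], -8, 1]]'

```text
time_s: 11.35
ee_pos: [524.9, 54.8, 280.5]
ee_rot: [179.9, 0.2, 146.6]
force: [1.0, -0.3, -2.3]
gripper_width: 15.4
gripper_force: 45.0
```

move_arm --plan '[[[1.5, 2, 0], -8, 1], [[1.5, 2, 0], -8, 1], [[1.5, 2, 0], -8, 1], [[1, 2, 0], -8, 1], [[0.7, 1.5, 0], -8, 1]]'

```text
time_s: 11.85
ee_pos: [585.5, 150.9, 274.8]
ee_rot: [-179.6, -0.0, 106.7]
force: [0.2, -0.8, -3.2]
gripper_width: 15.7
gripper_force: 45.0
```

move_arm --plan '[[[0.6, 1, 0], -8, 1], [[0.2, 0.3, 0], -6, 1], [[0, 0, 0], -3, 1], [[0, 0, 0], 0, 1], [[0, 0, 0], 0, 1]]'

```text
time_s: 12.35
ee_pos: [593.5, 162.7, 276.2]
ee_rot: [-179.8, 0.1, 90.1]
force: [-0.0, 0.1, -2.2]
gripper_width: 15.8
gripper_force: 45.0
```

```bash
python3 slope.py; python3 - <<'E'
from h import *
p=env.grab_frame("scene"); save(p,"s3.png",(200,60,460,260),3)
E
```

```text
[593.5 162.7 276.2] [-179.8    0.1   90.1] [-0.   0.1 -2.2] 15.750458606649971 12.35
-50 117 [-41.5  -0.7  12.4]
-40 360 [-35.1  -0.7  12.4]
-30 212 [-27.4  -0.1  12.5]
-20 23 [-13.4   6.9  43. ]
-10 297 [-3.2 -0.1 12.6]
0 483 [ 5.2 -0.1 12.6]
10 579 [15.   1.1 12.5]
20 501 [25.  -0.1 12.4]
30 532 [35.3 -0.3 12.4]
40 482 [44.9 -1.1 11. ]
50 467 [54.9 -1.6 11.9]
60 302 [63.3 -2.1 15.2]
tool_tip 0.62 [596.5 228.5 291.5]
```

View pics/s3.png

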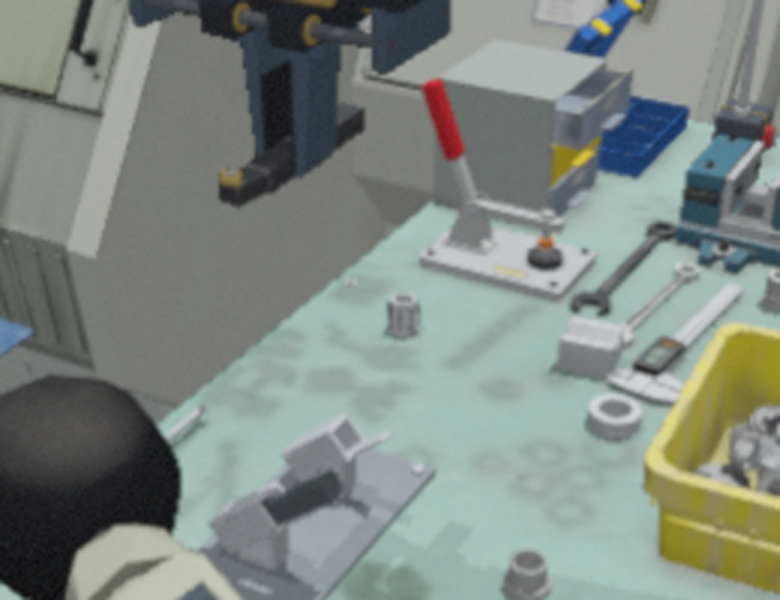

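move_arm --plan '[[[0, 0, 0], 0, 1], [[0, 0, 0], 0, 1], [[0, 0, 0], 0, 1]]'

```text
time_s: 12.85
ee_pos: [594.4, 163.0, 278.2]
ee_rot: [180.0, -0.0, 90.0]
force: [-0.4, 0.3, -2.8]
gripper_width: 15.9
gripper_force: 45.0
```

```bash
python3 -c "
from workcell import env
s=env.state();print(s['ee_pos'],s['qvel']);print(env.job_done())"
```

```text
[594.40234156 162.9846073  278.15525049] [-0.02767702  0.01587089 -0.05067005  0.04929001  0.04079877  0.01238401]
the job is handed in; nothing more can be done
None
```

The turning tool is out of its pocket and held still and level over the middle of the rack, about 28 cm above the worktop, with its insert end to the left (+y) where the insert box lies. The job was handed in at about 12.9 s; no verdict came back.

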